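# Airflow reading at the half-open extraction gate

## Robot

A 6-joint arm with a two-finger parallel gripper is mounted at the origin on the work surface. World frame = base frame: x ahead of the robot, y to its left, z up, the work surface at z = 0. Lengths are in m, angles in degrees, forces in N, time in s.
With the tool pointing down it reaches from about 0.325 to 0.85 m from the base axis. Payload 15.5 kg.
Tool frame: the origin (TCP) lies at the very end of the fingers, on their centre line; the grasp point (between the pads) lies arm.grip_depth behind it (arm.grip_depth is the distance from the TCP to the grasp point, in m); z points along the fingers, y is the direction in which the jaws open and shut (so a half turn about z gives the same grasp; the last joint's range is limited). The gripper opens to 91 mm and grips with 3 to 60 N. Pads are 32 mm wide; open, the fingers measure 118 mm over their backs; the gripper's body (76 mm by 178 mm) begins 60 mm behind the grasp point.
Start: joints at [-75.201, 28.281, 77.091, -0, 74.628, -5.472], TCP at [0.217, -0.586, 0.214] pointing down, gripper open.
Joint ranges: [-166.48, 166.48], [-47.26, 123.95], [12.59, 153.08], [-70.14, 250.14], [6.76, 159.57], [-176.63, 176.63]. Speed limits (degrees/s): [108.29, 108.29, 147.25, 172.46, 172.46, 172.46].

## Interface

Orientations are given as a 3x3 rotation matrix whose columns are the frame's x, y, z axes.
In Python, from rig import arm gives the robot as it stands. Calls block until the motion is done:
- arm.move_to(position, orientation): joint-space move of the TCP to a pose.
- arm.move_l(position, orientation=None, feed=0.15): straight line of the TCP; orientation=None keeps the orientation; feed is the mean speed in m/s.
- arm.move_joints(angles): joint-space move.
- arm.grip(opening): finger opening in m; the grip force is fixed at half the most; returns when the fingers have stopped.
- arm.sleep(seconds).
- arm.solve_ik(position, orientation): joint angles nearest the present ones, or None.
- arm.snapshot(name): name is "scene" or "top" or "wrist"; returns the picture (420x560x3 uint8, red, green, blue); there is no depth.
- arm.get_calibration(name): a dict with "intrinsics" (3x3 intrinsics, pixels), "cam_to_world" (4x4, takes a point from camera to world coordinates). Camera axes: x right, y down, z forward; pixel columns grow to the right and rows downward; lengths in m; the calibration is good to about 2 mm. A picture is of the moment at which its call begins: read the wrist's pose just before it. get_calibration takes no time and is no camera call; for the wrist camera it gives the pose at the moment of the call.
A pose or a line that the arm cannot do raises arm.Unreachable and nothing moves.
- arm.sign_off(): hands the job in, once; it reports no verdict.
Readings, each from a call of its own:
- arm.current_t(): time.
- arm.current_joint_positions(): joint angles.
- arm.current_dq(): joint speeds.
- arm.current_tau(): joint torques, N m.
- arm.current_ee_pos(): TCP position.
- arm.current_tool_rot(): TCP orientation.
- arm.current_force(): force on the tool from outside, world axes, zero at the start.
- arm.current_torque(): the same for the moment, N m.
- arm.current_width(): finger opening in m.
Only numpy, scipy, OpenCV 4.12 (cv2) and the standard library are available. Lean on these libraries where they do the work, as an engineer would, in place of code of your own. Each camera call takes 0.05 s, during which the arm holds its last target.

## Task

We are checking the dust extraction at this bench. Set the grey airflow cone over the round inlet spigot of the sliding gate, fully down so that its skirt sits flat on the gate's top plate, and let go of it; then draw the spring-loaded gate by its bar handle to half open and hold it steady there for the reading. Finish while still holding the gate half open, with the cone still seated, and leave the pine board, the pliers and the screwdriver where they lie.

Things in the scene. Friction and masses are not known exactly. Their poses are not given: they have to be found in the camera images.
- cone_neck (a point): Loose grey plastic airflow cone standing mouth-down, 0.2 kg, 80 mm tall: mouth 100 mm wide, skirt 92 outside, 86 inside, straight round neck 50 mm wide from 40 to 80 mm up. Point: on its axis in the neck, 64 mm above the mouth, best grip; z up. A black readout box (34 mm wide, 44 to 72 mm up) stands on the +x side, 24 to 48 mm off the axis: grip the neck along y.
- spigot_rim (a point): Gate's fixed upright aluminium spigot, 80 mm outer diameter; point: centre of its rim, 44 mm above the bench, 22 mm above the 130 mm square top plate. With the cone seated its neck point is 42 mm above this. The gate opens along -x, z up. Its base plate, 212 mm wide, reaches 75 mm behind (+x) and 220 mm in front (-x) of the spigot.
- gate_grip (a point): Middle of the gate's handle: a black round bar 14 mm thick, 110 mm long, along y, on two 8 mm posts 90 mm apart. It is 80 mm above the bench, 125 mm in front (-x) of the spigot axis when shut, 165 mm when half open; under it nothing is higher than 20 mm. Axes as the spigot's: draw along -x.
- gate (a joint): Travel of the gate in m: 0 shut, 0.04 half open, 0.08 fully open. Springs in the side tubes pull it shut with 5 N at first, rising 1.5 N per 10 mm (11 N at half), so it slides shut when let go. Black marks on both edges of the base plate beside the crossbar's ends show shut, half and open.
- pine_board: Bystander: loose square pine board 120 x 120 x 20 mm, origin at the centre of its underside.
- pliers: Bystander: loose steel pliers lying flat, 160 mm long along x, 63 mm wide, 12 mm high, origin under the pivot.
- screwdriver: Bystander: loose screwdriver lying along x, about 200 mm long.
Things that resemble listed ones, but are neither listed nor needed, are in the scene too. There is more than one size of the part that bears cone_neck; the job needs the middle-sized.

How it is judged:
By the outcome, as a careful person would: the job done as asked, in the order asked, and still so for the second after the job is handed in, while the arm keeps its last pose, push and grip.
It also fails if it takes over 58 s, if anything falls off the work surface, if the arm or the gripper's body presses on something with over 40 N, if the wrist force passes 120 N, or if a joint passes its speed limit or range.

## Working session

There is one attempt and no reset: what is moved stays moved. The work goes in short steps, each a Python script; the robot and the scene stay as the last script left them, time stands still between calls to the robot, and variables do not carry over. Pictures are saved under pics/ and viewed, and the job is handed in when it is done.

```bash
mkdir -p pics; ls
python3 - <<'E'
from rig import arm
import cv2
for n in ["scene","top","wrist"]:
    im=arm.snapshot(n); cv2.imwrite(f"pics/{n}0.png",im[:,:,::-1]); c=arm.get_calibration(n); print(n,c["intrinsics"].tolist(),c["cam_to_world"].round(4).tolist())
print(arm.grip_depth,arm.current_t(),arm.current_tool_rot(),arm.current_width())
E
```

```text
pics
scene [[417.4364302890571, 0.0, 275.414904386928], [0.0, 417.4364302890571, 202.6217450110511], [0.0, 0.0, 1.0]] [[0.0078, 0.7652, -0.6438, 1.2733], [0.9999, -0.0104, -0.0002, -0.0778], [-0.0068, -0.6437, -0.7652, 0.8869], [0.0, 0.0, 0.0, 1.0]]
top [[464.25547317328153, 0.0, 278.4568667104366], [0.0, 464.25547317328153, 207.63826646756456], [0.0, 0.0, 1.0]] [[-0.0229, -0.9864, 0.163, 0.3463], [-0.9997, 0.0214, -0.0109, -0.0598], [0.0073, -0.1632, -0.9866, 1.5943], [0.0, 0.0, 0.0, 1.0]]
wrist [[376.9478254137488, 0.0, 280.5670321239809], [0.0, 376.9478254137488, 206.62393132465945], [0.0, 0.0, 1.0]] [[0.3468, -0.9016, -0.2584, 0.2888], [-0.9379, -0.3331, -0.0967, -0.5594], [0.0011, 0.2759, -0.9612, 0.3844], [0.0, 0.0, 0.0, 1.0]]
0.0188 0.15 [[ 9.38078503e-01  3.46422677e-01 -2.24371881e-04]
 [ 3.46422735e-01 -9.38078079e-01  8.98378170e-04]
 [ 1.00740227e-04 -9.20476770e-04 -9.99999571e-01]] 0.0913977909240893
```

View pics/scene0.png

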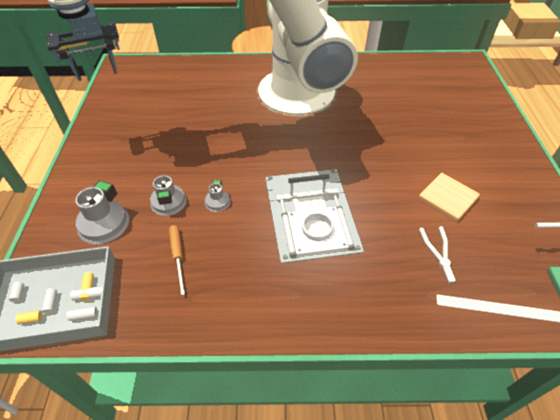

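View pics/top0.png

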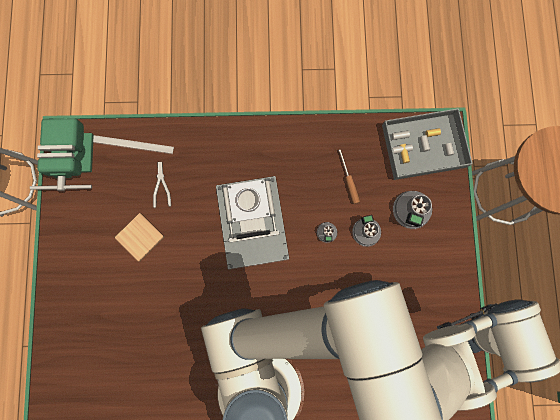

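View pics/wrist0.png

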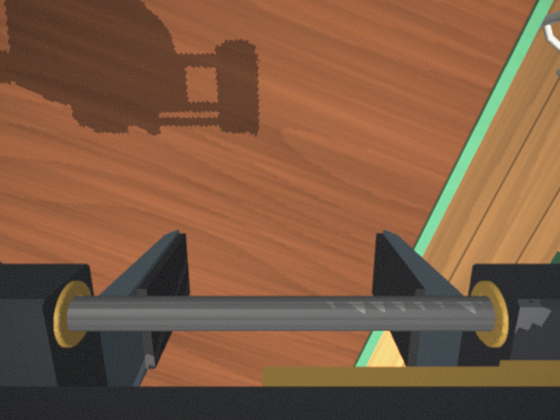

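Scene: three grey cones. The large one is at scene (98,212) / top (412,209), the middle one at scene (166,192) / top (367,230), and the small one at scene (217,196) / top (327,232). The gate is at scene (313,215) / top (252,222). I take the middle cone and enlarge both views.

Run:
```python
import cv2,numpy as np
s=cv2.imread("pics/scene0.png");t=cv2.imread("pics/top0.png")
def c(im,x,y,w,h,k):return cv2.resize(im[y:y+h,x:x+w],None,fx=k,fy=k,interpolation=cv2.INTER_CUBIC)
cv2.imwrite("pics/a1.png",c(s,70,165,170,80,4.7))
cv2.imwrite("pics/a2.png",c(s,260,165,105,100,6))
cv2.imwrite("pics/a3.png",c(t,300,185,140,70,5))
cv2.imwrite("pics/a4.png",c(t,210,170,85,105,5.7))
```

```text
(no output)
```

View pics/a1.png

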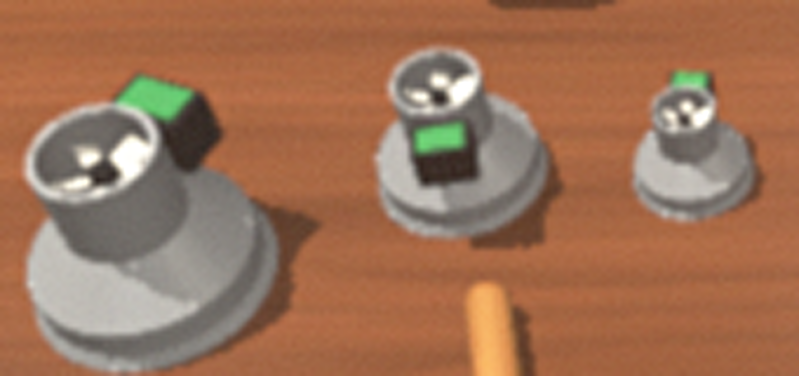

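View pics/a2.png

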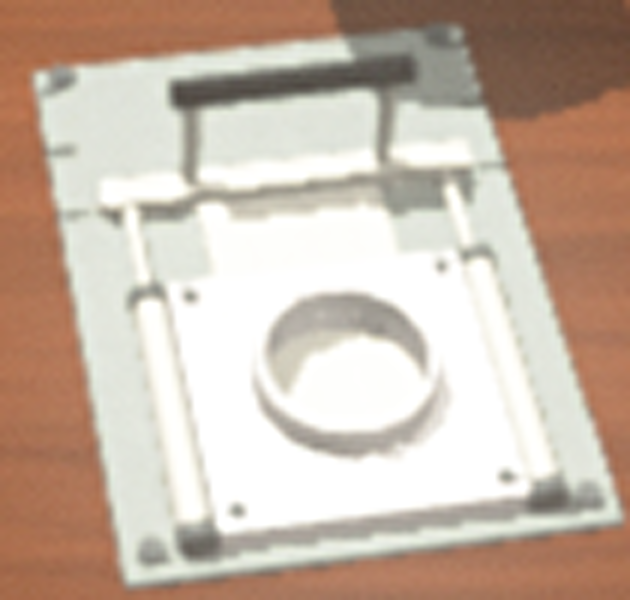

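View pics/a3.png

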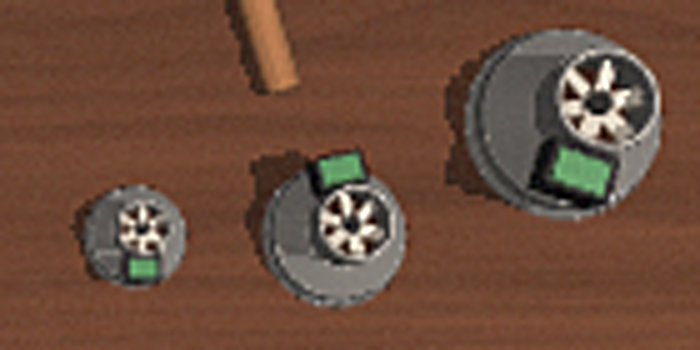

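View pics/a4.png

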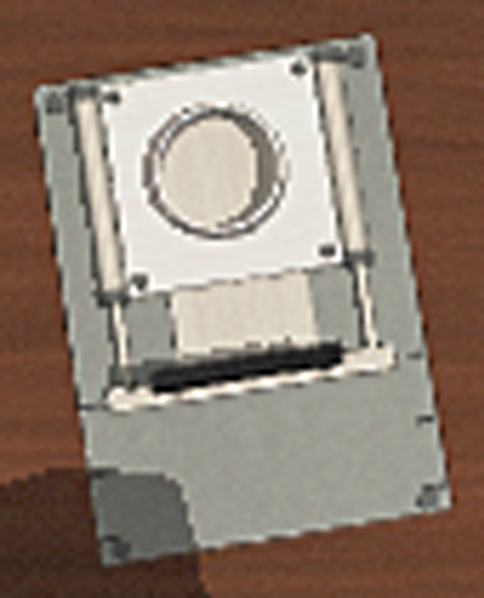

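```bash
cat > h.py <<'E'
import numpy as np
def ray(c,px):
    K=np.array(c["intrinsics"]);T=np.array(c["cam_to_world"])
    d=T[:3,:3]@np.linalg.solve(K,[px[0],px[1],1.]);return T[:3,3],d
def atz(c,px,z):
    o,d=ray(c,px);return o+d*(z-o[2])/d[2]
def tri(*rs):
    A=0;b=0
    for o,d in rs:
        d=d/np.linalg.norm(d);P=np.eye(3)-np.outer(d,d);A=A+P;b=b+P@o
    p=np.linalg.solve(A,b);e=[np.linalg.norm(np.cross(p-o,d/np.linalg.norm(d))) for o,d in rs]
    return p,max(e)
def proj(c,p):
    T=np.linalg.inv(np.array(c["cam_to_world"]));q=np.array(c["intrinsics"])@(T[:3,:3]@np.array(p)+T[:3,3]);return q[:2]/q[2]
E
python3 - <<'E'
from rig import arm
from h import *
np.set_printoptions(precision=4,suppress=True)
S=arm.get_calibration("scene");T=arm.get_calibration("top")
a1=lambda x,y:(70+x/4.7,165+y/4.7); a2=lambda x,y:(260+x/6,165+y/6)
a3=lambda x,y:(300+x/5,185+y/5); a4=lambda x,y:(210+x/5.7,170+y/5.7)
for n,s,t,z in [("neck",a1(437,80),a3(354,224),.08),("spig",a2(347,365),a4(217,171),.044),("h1",a2(172,92),a4(342,352),.08),("h2",a2(415,68),a4(152,378),.08),("box",a1(440,136),a3(340,168),.072)]:
    print(n,tri(ray(S,s),ray(T,t)),atz(S,s,z),atz(T,t,z))
c=[atz(T,a4(*p),.006) for p in [(37,88),(372,38),(452,508),(105,562)]]
print(c)
for i in range(4):
    d=c[(i+1)%4]-c[i];print(np.linalg.norm(d),np.degrees(np.arctan2(d[1],d[0])))
c=[atz(S,a2(*p),.006) for p in [(125,585),(622,520),(462,25),(33,72)]]
for i in range(4):
    d=c[(i+1)%4]-c[i];print(np.linalg.norm(d),np.degrees(np.arctan2(d[1],d[0])))
# widths
print("neck w",np.linalg.norm(atz(T,a3(317,224),.08)-atz(T,a3(391,224),.08)),"mouth",np.linalg.norm(atz(T,a3(263,235),.008)-atz(T,a3(405,235),.008)))
E
```

```text
neck (array([ 0.5163, -0.3773,  0.0769]), np.float64(0.0015352865195141822)) [ 0.5193 -0.3745  0.08  ] [ 0.5162 -0.3782  0.08  ]
spig (array([0.6333, 0.0279, 0.0324]), np.float64(0.001752709185028955)) [0.642  0.0282 0.044 ] [0.631  0.0255 0.044 ]
h1 (array([ 0.5172, -0.0447,  0.0793]), np.float64(0.002324606860018868)) [ 0.5179 -0.0424  0.08  ] [ 0.5171 -0.047   0.08  ]
h2 (array([0.5047, 0.0641, 0.0798]), np.float64(0.001809143764190813)) [0.5049 0.0659 0.08  ] [0.5045 0.0623 0.08  ]
box (array([ 0.5543, -0.3707,  0.0721]), np.float64(0.0018833099730788212)) [ 0.5543 -0.3688  0.072 ] [ 0.5546 -0.3726  0.072 ]
[array([0.692 , 0.1372, 0.006 ]), array([ 0.7191, -0.0687,  0.006 ]), array([ 0.4303, -0.1102,  0.006 ]), array([0.403 , 0.0971, 0.006 ])]
0.20762932428264658 -82.51495936189745
0.2917425243288737 -171.81498353007407
0.20909368537031905 97.51030281192975
0.29182049843567054 7.89730821206468
0.2100327670343917 97.97509601412777
0.2925271148183853 -172.7372314266626
0.21288633195320178 -82.20977255915557
0.293192447153295 7.821831347708631
neck w 0.048691403853726806 mouth 0.09778874121577685
```

The large cone's readout box faces -x and the middle cone's faces +x. The sizes confirm the middle cone: neck 49 mm, mouth 98 mm. Next I look from above with the wrist camera.

```bash
cat >> h.py <<'E'
def Rz(deg):
    a=np.radians(deg);c,s=np.cos(a),np.sin(a);return np.array([[c,s,0],[s,-c,0],[0,0,-1.]])
E
python3 - <<'E'
from rig import arm
from h import *
import cv2,json
for n,p,y in [("cone",(.517,-.377,.25),10),("gate",(.60,.023,.25),7.5)]:
    try: print(arm.solve_ik(p,Rz(y)))
    except Exception as e: print(e)
for y in (97.5,-82.5):print(y,arm.solve_ik((.47,.005,.06),Rz(y)))
arm.move_to((.517,-.377,.25),Rz(10)); arm.sleep(.2)
c=arm.get_calibration("wrist"); im=arm.snapshot("wrist"); cv2.imwrite("pics/wc.png",im[:,:,::-1]); json.dump({k:np.array(v).tolist() for k,v in c.items()},open("wc.json","w"))
print(arm.current_t(),arm.current_ee_pos())
E
```

```text
[-4.14443941e+01  2.78118974e+01  7.20184530e+01 -2.54444375e-14
  8.01696496e+01  3.85556059e+01]
[-3.50132106e+00  2.44564663e+01  7.78612277e+01 -2.54444375e-14
  7.76823059e+01  7.89986789e+01]
97.5 [-6.67528598e+00  2.95112760e+01  1.08070739e+02 -2.54444375e-14
  4.24179849e+01 -1.41752860e+01]
-82.5 [-6.67528598e+00  2.95112760e+01  1.08070739e+02 -2.54444375e-14
  4.24179849e+01  1.65824714e+02]
1.775 [ 0.51648858 -0.37765798  0.24992252]
```

View pics/wc.png

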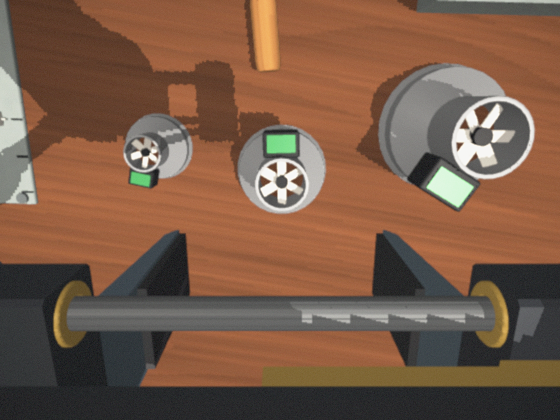

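The wrist view shows the middle cone's neck rim centred at about (282,185) with its box straight above at (281,143). That puts its +x at a yaw of about 10°. I compute the axis position, and raise the camera over the gate after grasping.

Run:
```python
import json,cv2
from h import *
c=json.load(open("wc.json"));print(atz(c,(282,185.5),.08),atz(c,(281,143),.072))
print(np.linalg.norm(atz(c,(255,185),.08)-atz(c,(309,185),.08)))
im=cv2.imread("pics/wc.png");cv2.imwrite("pics/wc2.png",cv2.resize(im[110:225,220:345],None,fx=5,fy=5,interpolation=2))
```

```text
[ 0.51642503 -0.37996904  0.08      ] [ 0.55382855 -0.37247869  0.072     ]
0.04996621098666557
```

View pics/wc2.png

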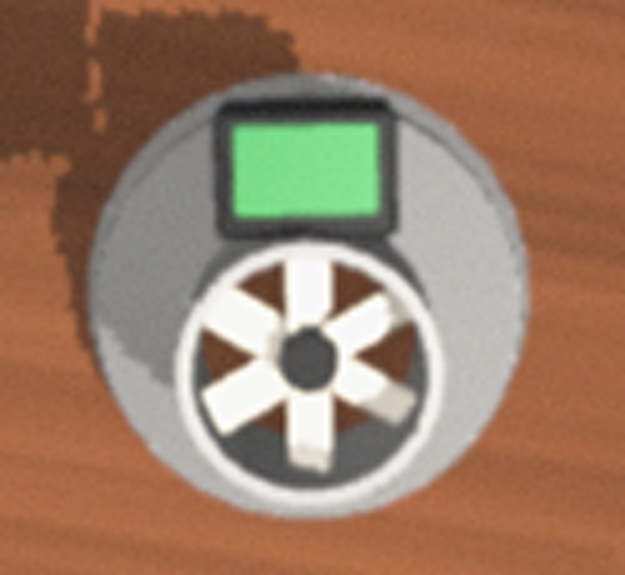

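Run:
```python
from rig import arm
from h import *
import cv2,json
arm.move_to((.59,.02,.25),Rz(7.5)); arm.sleep(.2)
c=arm.get_calibration("wrist"); im=arm.snapshot("wrist"); cv2.imwrite("pics/wg.png",im[:,:,::-1]); json.dump({k:np.array(v).tolist() for k,v in c.items()},open("wg.json","w"))
print(arm.current_t(),arm.current_ee_pos())
cv2.imwrite("pics/wg2.png",cv2.resize(im[:240,160:420,::-1],None,fx=2.5,fy=2.5,interpolation=2)[:,:800])
```

```text
3.5167 [0.59009713 0.01927877 0.24993707]
```

View pics/wg.png

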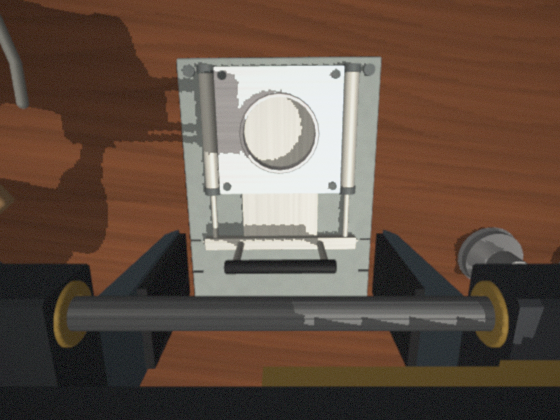

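View pics/wg2.png

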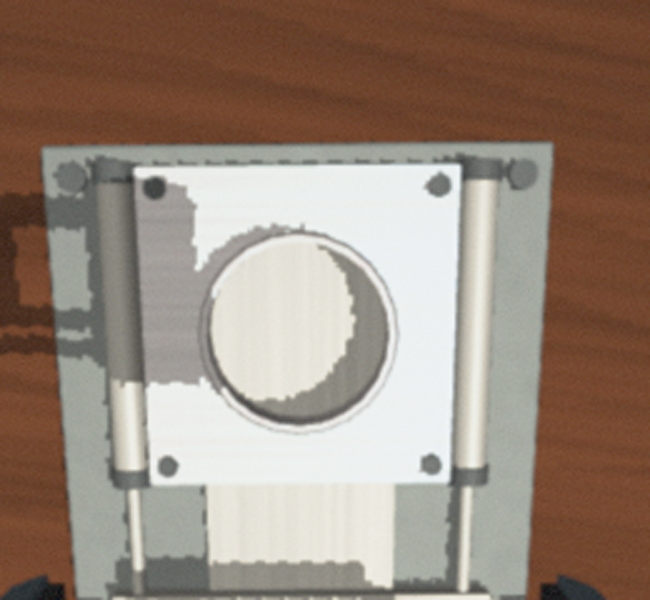

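Spigot rim centre is at (279.6,132.3), and the handle bar runs from (225,267) to (336,266).

Run:
```python
import json,cv2
from h import *
from rig import arm
np.set_printoptions(precision=4,suppress=True)
c=json.load(open("wg.json"));s=atz(c,(279.6,132.3),.044);print("spig",s)
print("w",np.linalg.norm(atz(c,(240,132),.044)-atz(c,(319.2,132),.044)))
a,b=atz(c,(224.5,267.5),.082),atz(c,(336,266.5),.082);d=a-b;print("handle",(a+b)/2,np.linalg.norm(d),np.degrees(np.arctan2(d[1],d[0]))-90)
g=lambda x,y:(160+x/2.5,y/2.5)
for p,q,z in [((154,187),(440,186),.022),((168,466),(431,464),.022),((43,147),(553,143),.006)]:
    u,v=atz(c,g(*p),z),atz(c,g(*q),z);d=u-v;print(np.linalg.norm(d),np.degrees(np.arctan2(d[1],d[0]))-90, (u+v)/2)
d=(a+b)/2-s;print("from spig",np.linalg.norm(d[:2]),np.degrees(np.arctan2(-d[1],-d[0])))
T=arm.get_calibration("top");S=arm.get_calibration("scene");print(proj(T,s),proj(S,s))
```

```text
spig [0.6349 0.025  0.044 ]
w 0.07794142593663327
handle [0.5093 0.008  0.082 ] 0.10928607190014107 7.960061982094757
0.11442788816066972 7.65023031066967 [0.6893 0.0329 0.022 ]
0.11400672593649903 7.873886919857341 [0.5763 0.0171 0.022 ]
0.2098344414261935 7.885354056941438 [0.7063 0.0347 0.006 ]
from spig 0.12677201354550138 7.7073505790133385
[248.2145 198.8586] [316.353  223.5943]
```

Run:
```python
from rig import arm
from h import *
import cv2
p=np.array([.517,-.3795,0])
arm.move_to(p+[0,0,.16],Rz(10)); arm.move_l(p+[0,0,.0452],Rz(10),feed=.12)
print(arm.current_force()); arm.grip(.03); print(arm.current_width(),arm.current_force())
arm.move_l(p+[0,0,.17],feed=.15)
im=arm.snapshot("scene"); cv2.imwrite("pics/g1.png",im[:,:,::-1])
im=arm.snapshot("wrist"); cv2.imwrite("pics/g1w.png",im[:,:,::-1])
print(arm.current_t(),arm.current_width(),arm.current_force(),arm.current_ee_pos())
```

```text
[-0.37821056 -0.31607441 -0.17019929]
0.06924244847491773 [0.21613487 0.5707202  3.42162046]
7.7167 0.069158191017494 [ 0.08266848 -0.72302577 -3.48610164] [ 0.5165027  -0.37908191  0.16880173]
```

View pics/g1.png

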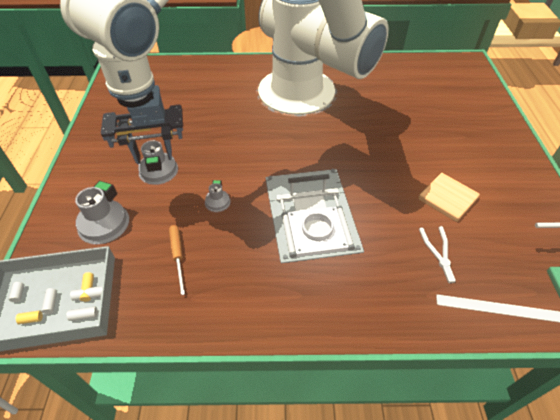

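View pics/g1w.png

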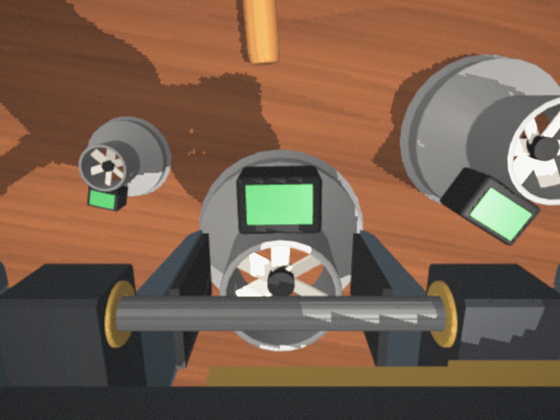

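Run:
```python
import cv2
from rig import arm
s=cv2.imread("pics/g1.png");cv2.imwrite("pics/g2.png",cv2.resize(s[90:200,85:205],None,fx=5,fy=5,interpolation=2))
w=cv2.imread("pics/g1w.png");cv2.imwrite("pics/g3.png",cv2.resize(w[140:360,160:400],None,fx=2.7,fy=2.7,interpolation=2))
print(arm.current_force(),arm.current_width())
```

```text
[ 0.08266848 -0.72302577 -3.48610164] 0.069158191017494
```

View pics/g2.png

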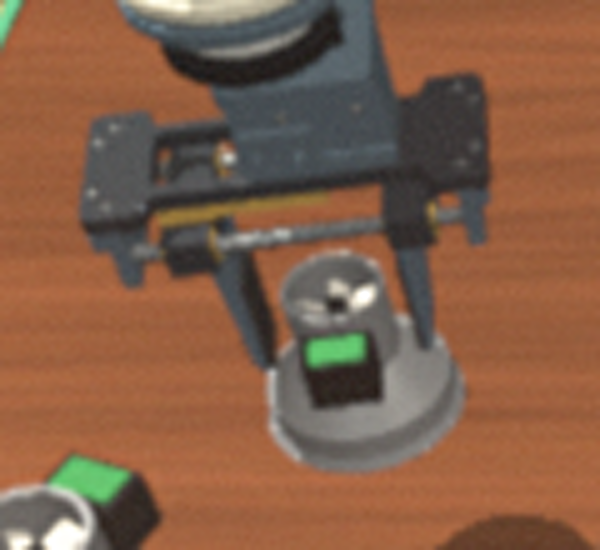

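View pics/g3.png

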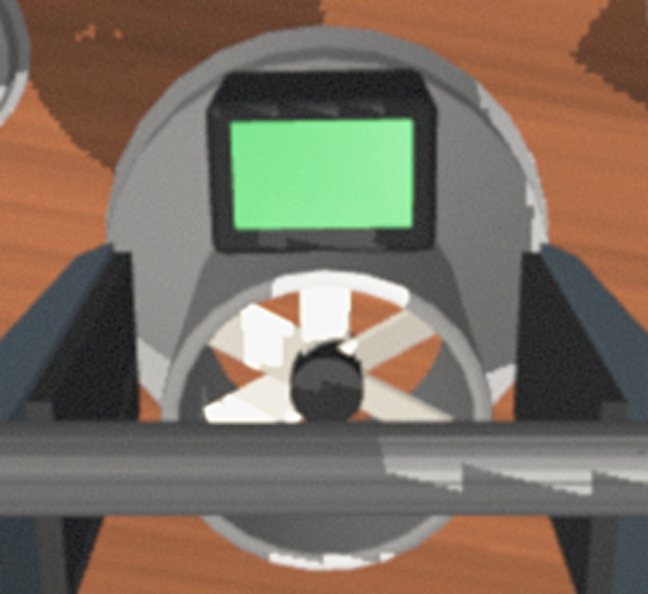

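The grip closed at 69 mm, not 50, so the fingertips seem to be on the flare. I work out how the cone actually sits in the gripper.

Run:
```python
from rig import arm
from h import *
import cv2,json
np.set_printoptions(precision=4,suppress=True)
S=arm.get_calibration("scene");W=arm.get_calibration("wrist")
print(arm.current_tool_rot(), arm.current_joint_positions())
g2=lambda x,y:(85+x/5,90+y/5);g3=lambda x,y:(160+x/2.7,140+y/2.7)
print("rim",tri(ray(S,g2(335,292)),ray(W,g3(326,420))))
print("box",tri(ray(S,g2(336,350)),ray(W,g3(322,174))))
ex=np.array(arm.current_tool_rot());p=np.array(arm.current_ee_pos())
for w in (.05,.069):
  for s in (1,-1):
    q=p+ex[:,1]*s*w/2+ex[:,0]*.016; print(w,s,proj(S,q),proj(W,q))
im=arm.snapshot("top");cv2.imwrite("pics/g4.png",cv2.resize(im[190:290,310:450,::-1],None,fx=5,fy=5,interpolation=2))
```

```text
[[ 0.9848  0.1736 -0.0015]
 [ 0.1736 -0.9848  0.0014]
 [-0.0012 -0.0016 -1.    ]] [-41.6147  32.055   77.7108   0.0012  70.3505  38.388 ]
rim (array([ 0.5095, -0.3803,  0.1902]), np.float64(0.0007153234129435598))
box (array([ 0.551 , -0.3722,  0.1908]), np.float64(0.0007994126755098899))
0.05 1 [143.3393 162.6414] [331.4837 230.8125]
0.05 -1 [163.9871 159.9342] [227.437  230.8443]
0.069 1 [139.391 163.159] [351.239  230.8065]
0.069 -1 [167.8852 159.4231] [207.6545 230.8504]
```

View pics/g4.png

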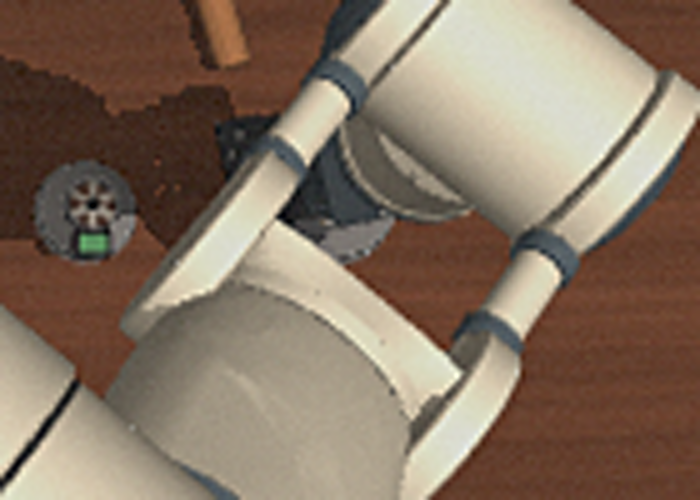

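The cone hangs tilted by about 12°, box side up, so this is a bad grip. I put it back down, release it and look again.

Run:
```python
from rig import arm
from h import *
import cv2,json
np.set_printoptions(precision=4,suppress=True)
p=np.array(arm.current_ee_pos());xy=np.array([.517,-.3795])
arm.move_l([*xy,.075],feed=.15)
for z in (.068,.062,.057,.052,.049,.047):
    arm.move_l([*xy,z],feed=.06); f=arm.current_force(); print(z,np.array(arm.current_ee_pos()),f)
    if f[2]>6: break
arm.grip(.0914); print(arm.current_width(),arm.current_force(),arm.current_ee_pos())
arm.move_l([*xy,.15],feed=.2)
arm.move_l([*xy,.25],feed=.25);arm.sleep(.1)
c=arm.get_calibration("wrist"); im=arm.snapshot("wrist"); cv2.imwrite("pics/wc3.png",im[:,:,::-1]); json.dump({k:np.array(v).tolist() for k,v in c.items()},open("wc.json","w"))
cv2.imwrite("pics/wc4.png",cv2.resize(im[100:240,200:360,::-1],None,fx=4,fy=4,interpolation=2))
s=arm.snapshot("scene");cv2.imwrite("pics/s4.png",cv2.resize(s[90:240,85:245,::-1],None,fx=4,fy=4,interpolation=2))
print(arm.current_t())
```

```text
0.068 [ 0.517  -0.3795  0.0681] [ 0.0592 -0.0411 -2.4721]
0.062 [ 0.5168 -0.3793  0.0616] [ 0.4438  0.3242 -2.2077]
0.057 [ 0.5168 -0.3793  0.0566] [ 0.7499  0.1497 -2.3252]
0.052 [ 0.5168 -0.3793  0.0516] [-0.1281 -1.4707 -1.5678]
0.049 [ 0.5169 -0.3794  0.0488] [-0.2467 -0.1015 -2.6372]
0.047 [ 0.517  -0.3795  0.0469] [ 0.2051  0.1107 -2.1115]
0.09113646223619923 [-0.8214  0.0873  0.8217] [ 0.517  -0.3796  0.0471]
12.0167
```

View pics/wc4.png

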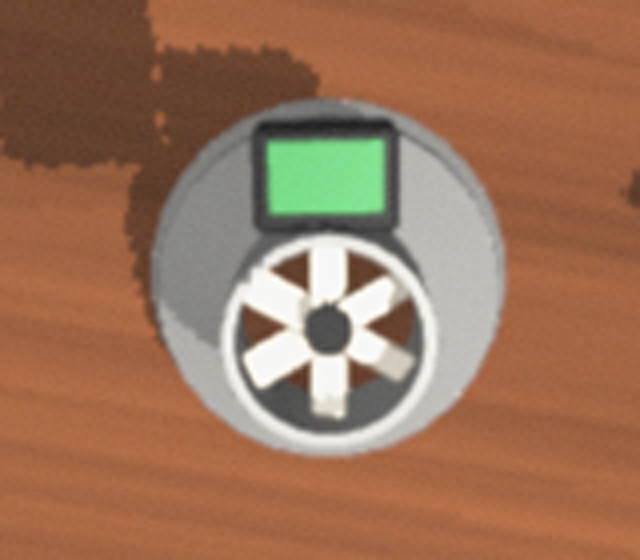

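View pics/s4.png

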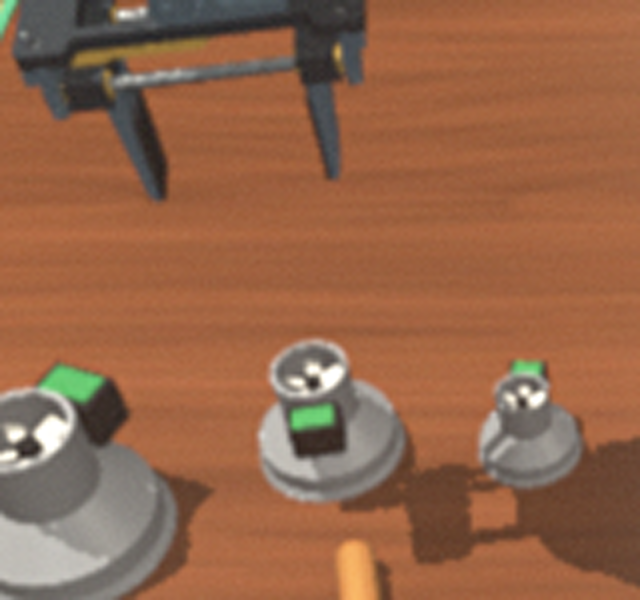

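The cone is back upright in its original place, with the rim at (282.5,185.5). I re-grip a little higher, closing in steps to see where the fingers stop.

Run:
```python
from rig import arm
from h import *
import cv2,json
np.set_printoptions(precision=4,suppress=True)
xy=np.array([.517,-.3795])
arm.move_l([*xy,.10],Rz(10),feed=.25);arm.move_l([*xy,.052],Rz(10),feed=.15)
print(np.array(arm.current_ee_pos()),arm.current_force())
for w in (.075,.065,.055,.04):
    arm.grip(w);print(w,arm.current_t(),arm.current_width(),arm.current_force(),np.array(arm.current_ee_pos()))
    if arm.current_width()>w+.004:break
s=arm.snapshot("scene");cv2.imwrite("pics/s5.png",cv2.resize(s[90:240,85:245,::-1],None,fx=4,fy=4,interpolation=2))
im=arm.snapshot("wrist"); cv2.imwrite("pics/w5.png",cv2.resize(im[100:350,160:400,::-1],None,fx=2.4,fy=2.4,interpolation=2))
print(arm.current_t())
```

```text
[ 0.5175 -0.3799  0.0531] [0.3235 0.6358 0.7561]
0.075 13.6917 0.07508072959364871 [ 0.4146 -0.3634  0.0273] [ 0.5171 -0.3796  0.0523]
0.065 14.0583 0.06547000984371429 [ 0.3331 -0.1804 -0.5487] [ 0.517  -0.3794  0.0519]
0.055 14.275 0.06497742588649445 [-0.7337  0.2521 -0.8353] [ 0.517  -0.3795  0.0519]
14.375
```

View pics/s5.png

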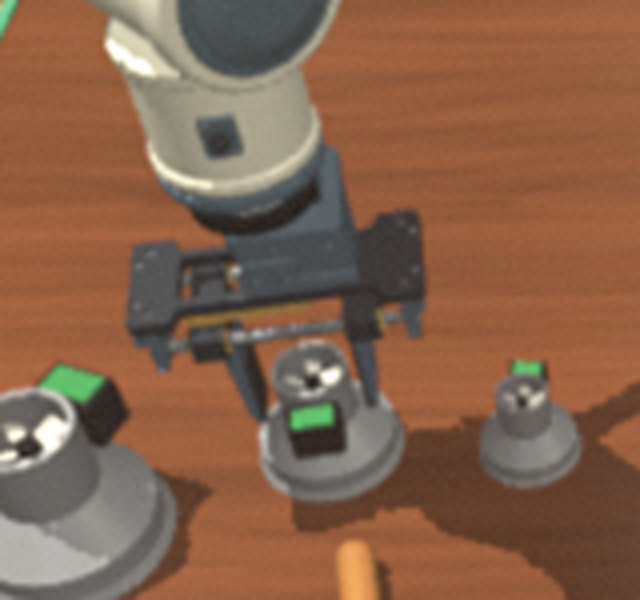

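View pics/w5.png

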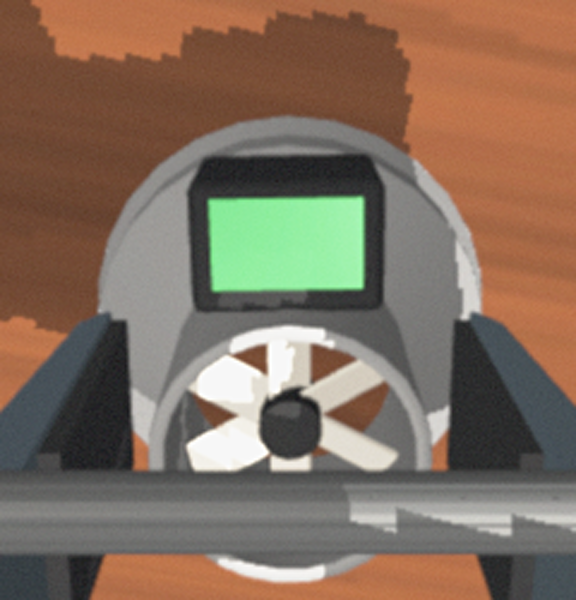

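Run:
```python
from rig import arm
from h import *
np.set_printoptions(precision=1,suppress=True)
W=arm.get_calibration("wrist");p=np.array(arm.current_ee_pos());R=np.array(arm.current_tool_rot())
for h in (.052,.0445):
  for dx,z in [(.025,.08),(-.025,.08),(.036,.072),(.05,0.004)]:
    print(h,dx,z,proj(W,p+R[:,0]*dx-R[:,2]*(z-h)))
```

```text
0.052 0.025 0.08 [279.4 233.2]
0.052 -0.025 0.08 [279.5 340.4]
0.052 0.036 0.072 [279.4 201.6]
0.052 0.05 0.004 [279.5 147.3]
0.0445 0.025 0.08 [279.4 239.9]
0.0445 -0.025 0.08 [279.5 351.5]
0.0445 0.036 0.072 [279.4 206.6]
0.0445 0.05 0.004 [279.5 149. ]
```

Projecting an upright cone into the earlier wrist image matches what I saw, so it was not tilted after all. The fingertips bear on a sloped outer contact shape (69 mm at 44 up, 65 mm at 52 up), and that grip held. I carry on with this grip: lift, check and carry.

Run:
```python
from rig import arm
from h import *
import cv2,json
np.set_printoptions(precision=4,suppress=True)
xy=np.array([.517,-.3795]);g=np.array([.634,.025])
arm.grip(.03);print(arm.current_width())
arm.move_l([*xy,.19],Rz(10),feed=.15);arm.sleep(.1)
print(arm.current_width(),arm.current_force())
arm.move_to([*g,.19],Rz(7.8));arm.sleep(.2)
print(arm.current_t(),arm.current_width(),arm.current_force(),np.array(arm.current_ee_pos()))
c=arm.get_calibration("wrist"); json.dump({k:np.array(v).tolist() for k,v in c.items()},open("w6.json","w"))
im=arm.snapshot("wrist");cv2.imwrite("pics/w6.png",im[:,:,::-1])
s=arm.snapshot("scene");cv2.imwrite("pics/s6.png",cv2.resize(s[90:270,240:400,::-1],None,fx=3.3,fy=3.3,interpolation=2))
```

```text
0.06515316208241512
0.06495756709176645 [-0.1278  1.0098 -2.1549]
17.5083 0.0652524976096715 [ 0.4693 -1.0644 -2.7828] [0.6341 0.0241 0.19  ]
```

View pics/w6.png

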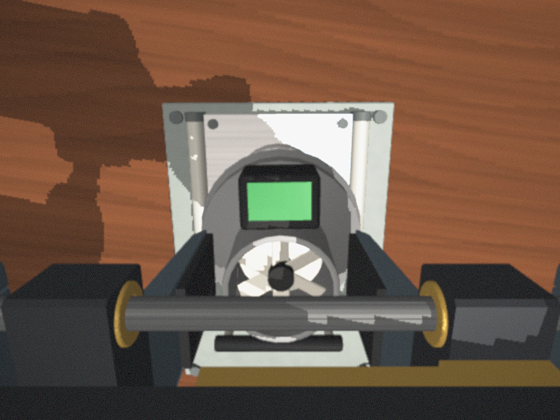

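View pics/s6.png

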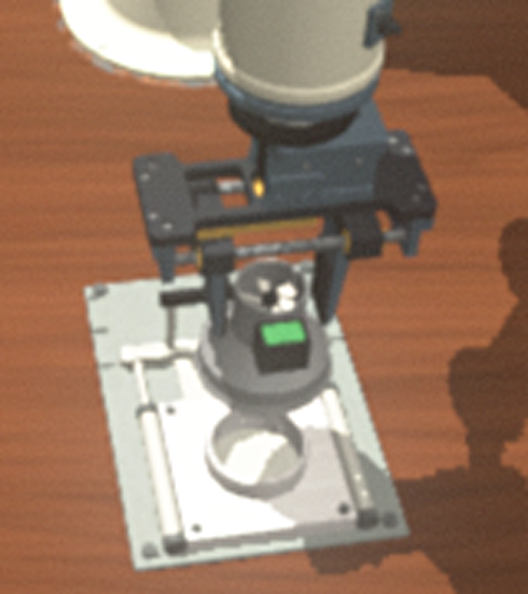

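```bash
python3 - <<'E'
import json
from h import *
np.set_printoptions(precision=4,suppress=True)
c=json.load(open("w6.json"));e=np.array([.9907,.1357])
m=(atz(c,(213,124),.023)+atz(c,(343,124),.023))/2;print("bolts mid -57:",m[:2]-.057*e)
a,b=atz(c,(163,103),.006),atz(c,(394,103),.006);print("edge",np.linalg.norm(a-b),((a+b)/2)[:2]-.075*e)
a,b=atz(c,(215,343),.08),atz(c,(343,343),.08);print("handle",np.linalg.norm(a-b),((a+b)/2)[:2]+.125*e,np.degrees(np.arctan2(*(a-b)[[1,0]]))-90)
R=Rz(7.8);p=np.array([.6341,.0241,.19])
for d in (-.05,.05):print(proj(c,p+R[:,1]*d-R[:,2]*(-.05)))
for dx,z in [(.025,.08),(-.025,.08),(.036,.072),(.05,.004)]: print(proj(c,p+R[:,0]*dx-R[:,2]*(z-.052)))
E
python3 -c "
import cv2
im=cv2.imread('pics/w6.png');cv2.imwrite('pics/w6c.png',cv2.resize(im[90:360,155:405],None,fx=2.2,fy=2.2,interpolation=2))"
```

```text
bolts mid -57: [0.6325 0.0252]
edge 0.20970483731439146 [0.6322 0.0247]
handle 0.1106981253342685 [0.6329 0.0246] 7.669042856857175
[198.7528 228.0498]
[360.147  227.8175]
[279.2377 233.1269]
[279.4408 340.4142]
[279.2165 201.5285]
[279.3384 147.2598]
```

View pics/w6c.png

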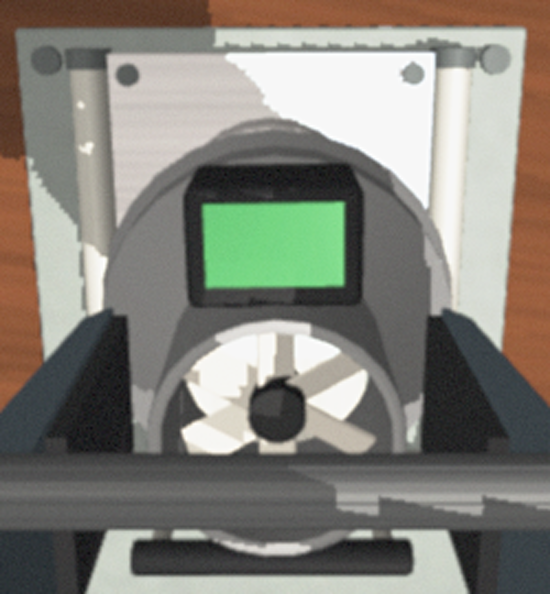

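Seen by the same camera, the spigot axis is at (0.633,0.025) and the held cone is offset from the TCP by about (-0.9,-0.7) mm. I correct for that and descend while watching the force.

Run:
```python
from rig import arm
from h import *
import cv2,json
np.set_printoptions(precision=4,suppress=True)
g=np.array([.6338,.0256]);R=Rz(7.8)
arm.move_l([*g,.102],R,feed=.12);arm.sleep(.15)
print(arm.current_t(),arm.current_width(),arm.current_force(),np.array(arm.current_ee_pos()))
for z in (.097,.094,.091,.088,.084,.080,.077,.075,.074):
    arm.move_l([*g,z],R,feed=.05);f=np.array(arm.current_force());print(z,np.array(arm.current_ee_pos()),f,arm.current_width())
    if f[2]>8 or np.hypot(f[0],f[1])>10:break
print(arm.current_t())
im=arm.snapshot("wrist");cv2.imwrite("pics/w7.png",cv2.resize(im[90:360,155:405,::-1],None,fx=2.2,fy=2.2,interpolation=2))
s=arm.snapshot("scene");cv2.imwrite("pics/s7.png",cv2.resize(s[90:270,240:400,::-1],None,fx=3.3,fy=3.3,interpolation=2))
```

```text
18.6417 0.06497068737025245 [-0.0304 -0.3745 -3.1121] [0.6343 0.0256 0.1029]
0.097 [0.6336 0.0256 0.0968] [ 0.3788  0.0005 -2.4373] 0.06522327756627402
0.094 [0.6337 0.0256 0.0938] [ 0.0258  0.4814 -1.9939] 0.0652309622678016
0.091 [0.6336 0.0256 0.0908] [-0.3973  0.4796 -2.2051] 0.06521174528000107
0.088 [0.6336 0.0256 0.0878] [ 0.3641 -0.5287 -2.5781] 0.06536760902503082
0.084 [0.6336 0.0256 0.0837] [ 0.0409 -0.4163 -2.87  ] 0.06471800533910028
0.08 [0.6336 0.0256 0.0797] [ 0.6334 -0.0312 -1.7066] 0.06508227982767642
0.077 [0.6336 0.0256 0.0768] [ 0.2633 -0.269  -2.3555] 0.06531379495360874
0.075 [0.6337 0.0256 0.0749] [ 0.1568 -0.0801 -2.1079] 0.06504276107981735
0.074 [0.6338 0.0256 0.074 ] [-0.2353  0.0818 -1.8991] 0.0648493096325567
20.8917
```

View pics/s7.png

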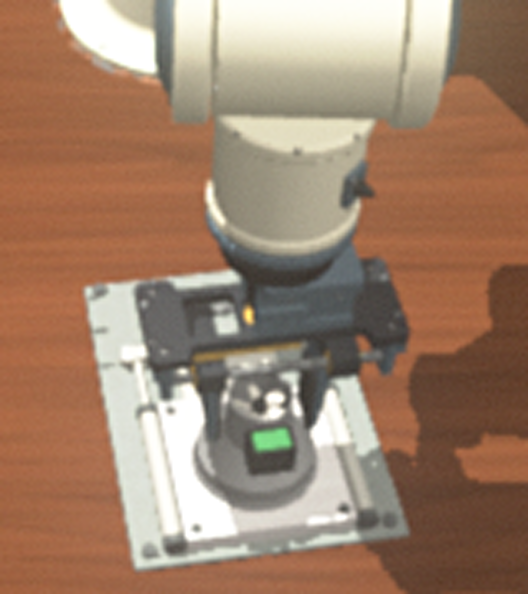

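View pics/w7.png

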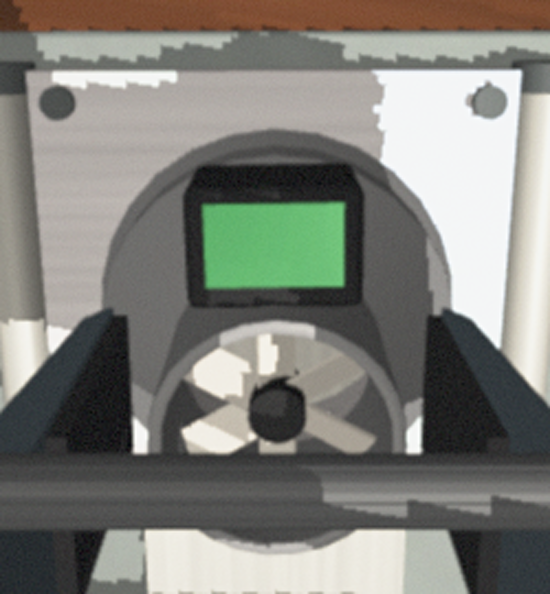

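The cone slid over the spigot with no contact force. I lower to contact, release, and back off straight up.

Run:
```python
from rig import arm
from h import *
import cv2,json
np.set_printoptions(precision=4,suppress=True)
g=np.array([.6338,.0256]);R=Rz(7.8)
for z in (.073,.072,.071):
    arm.move_l([*g,z],R,feed=.03);f=np.array(arm.current_force());print(z,np.array(arm.current_ee_pos()),f)
    if f[2]>1:break
arm.grip(.0914);print(arm.current_width(),arm.current_force(),arm.current_t())
arm.move_l([*g,.19],R,feed=.2)
q=g-.07*R[:2,0]
arm.move_l([*q,.26],R,feed=.25);arm.sleep(.1)
c=arm.get_calibration("wrist"); json.dump({k:np.array(v).tolist() for k,v in c.items()},open("w8.json","w"))
im=arm.snapshot("wrist");cv2.imwrite("pics/w8.png",im[:,:,::-1])
s=arm.snapshot("scene");cv2.imwrite("pics/s8.png",cv2.resize(s[130:270,240:380,::-1],None,fx=4,fy=4,interpolation=2))
print(arm.current_t(),arm.current_force(),arm.current_ee_pos())
```

```text
0.073 [0.6339 0.0256 0.0737] [-3.0931  0.0723  9.5408]
0.0910749557017213 [ 0.5072 -1.0582  0.2533] 21.825
23.3083 [-0.6259 -0.5631  0.5496] [0.5646 0.0162 0.2585]
```

View pics/w8.png

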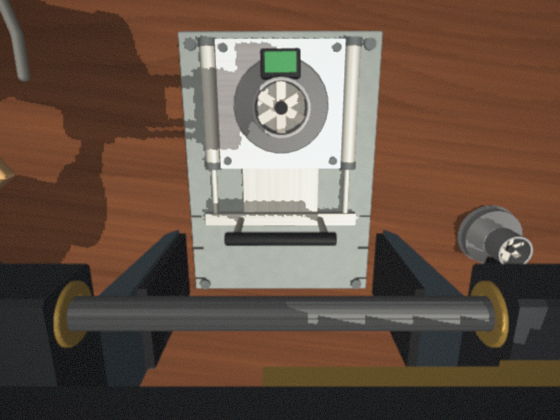

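View pics/s8.png

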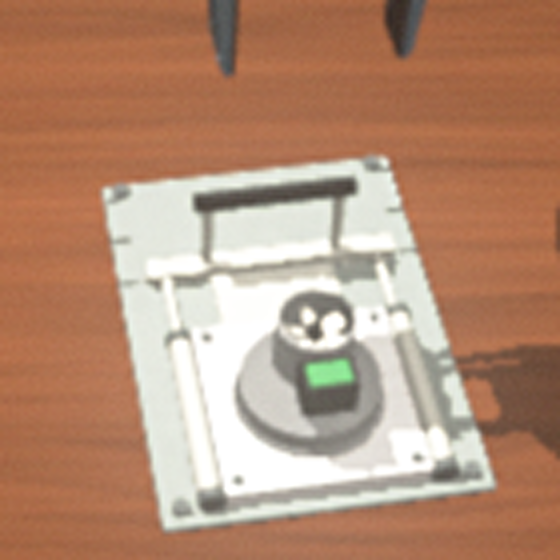

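The cone is seated: contact came at mouth height about 0.0217 m, and it stands upright in the views. Now the handle, whose bar runs from (225,239) to (336,239).

Run:
```python
from rig import arm
from h import *
import cv2,json
np.set_printoptions(precision=4,suppress=True)
c=json.load(open("w8.json"))
a,b=atz(c,(224.5,239),.08),atz(c,(336.5,239),.08);h=((a+b)/2)[:2];print("handle",h,np.linalg.norm(a-b),np.degrees(np.arctan2(*(a-b)[[1,0]]))-90)
print("neck",atz(c,(281,108),.102),"mouth",atz(c,(281,106),.024))
h=(h+[.5091,.008])/2
R=Rz(97.8);np.save("hh.npy",h)
print(h)
arm.move_to([*h,.15],R);arm.move_l([*h,.061],R,feed=.15);arm.sleep(.1);print(arm.current_force(),arm.current_ee_pos())
arm.grip(.005);arm.sleep(.1);print(arm.current_t(),arm.current_width(),arm.current_force(),arm.current_ee_pos())
s=arm.snapshot("scene");cv2.imwrite("pics/s9.png",cv2.resize(s[130:270,240:380,::-1],None,fx=4,fy=4,interpolation=2))
```

```text
handle [0.5086 0.0077] 0.11068987664183935 7.78956155349718
neck [0.6333 0.0245 0.102 ] mouth [0.6334 0.0243 0.024 ]
[0.5088 0.0079]
[ 0.1768 -1.3439  0.24  ] [0.5095 0.0078 0.0619]
26.8917 0.013496065981210354 [ 4.7482  2.1742 -4.7105] [0.5095 0.0079 0.061 ]
```

View pics/s9.png

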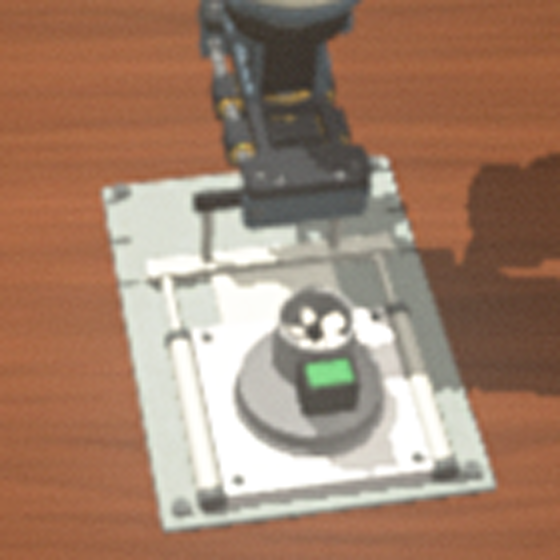

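Run:
```python
from rig import arm
from h import *
import cv2,json
np.set_printoptions(precision=4,suppress=True)
R=Rz(97.8);e=np.array([.9907,.1357]);s0=np.array([.5095,.0079])
for d in (.02,.04):
    t=s0-d*e;arm.move_l([*t,.061],R,feed=.04);arm.sleep(.15);p=np.array(arm.current_ee_pos());print(d,(s0-p[:2])@e,p,arm.current_force(),arm.current_width())
arm.sleep(.3);p=np.array(arm.current_ee_pos());print((s0-p[:2])@e,arm.current_force(),arm.current_t())
for n,b in [("scene",(130,270,240,380)),("top",(160,280,190,310))]:
    s=arm.snapshot(n);cv2.imwrite(f"pics/{n}10.png",cv2.resize(s[b[0]:b[1],b[2]:b[3],::-1],None,fx=5 if n=="top" else 4.2,fy=5 if n=="top" else 4.2,interpolation=2))
c=arm.get_calibration("wrist"); json.dump({k:np.array(v).tolist() for k,v in c.items()},open("w10.json","w"))
s=arm.snapshot("wrist");cv2.imwrite("pics/w10.png",s[:,:,::-1])
```

```text
0.02 0.01901167635533668 [0.4907 0.0053 0.0611] [ 7.0287  3.0971 -6.465 ] 0.013567518672010307
0.04 0.038438432724764784 [0.4714 0.0026 0.0611] [  9.7425   4.6724 -11.0369] 0.013176383036480506
0.0384347998561052 [  9.8265   5.5804 -10.5753] 28.825
```

View pics/scene10.png

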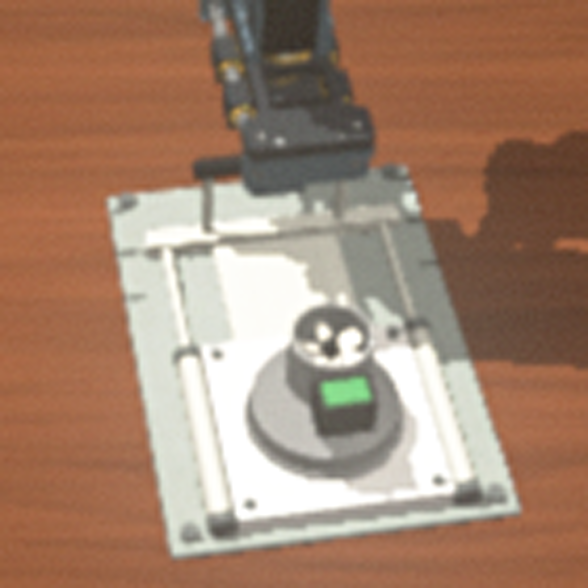

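View pics/top10.png

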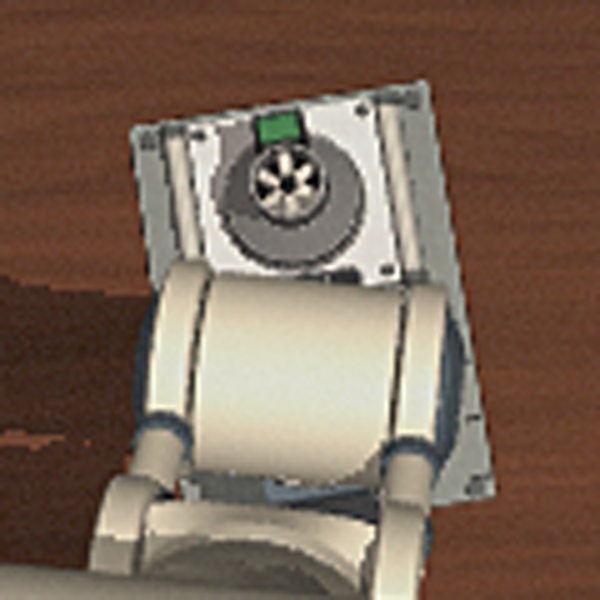

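View pics/w10.png

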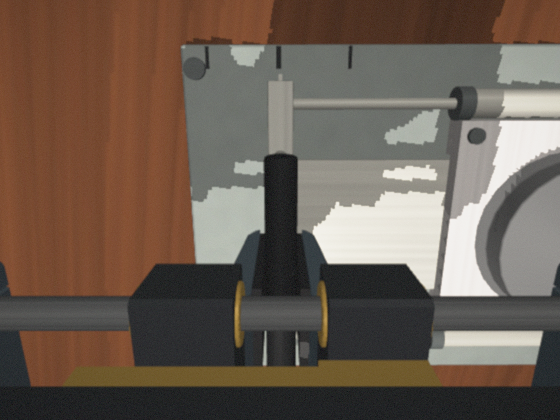

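The wrist view settles it: the marks are at columns 207, 278.5 and 350, with the crossbar centred at about 280.5, roughly 1.2 mm short of half. I trim that out.

Run:
```python
from rig import arm
from h import *
import cv2,json
np.set_printoptions(precision=4,suppress=True)
R=Rz(97.8);e=np.array([.9907,.1357]);s0=np.array([.5095,.0079])
t=s0-.0413*e;arm.move_l([*t,.0605],R,feed=.03);arm.sleep(.4);p=np.array(arm.current_ee_pos());print((s0-p[:2])@e,p,arm.current_force(),arm.current_width(),arm.current_t())
s=arm.snapshot("wrist");cv2.imwrite("pics/w11.png",cv2.resize(s[30:180,180:370,::-1],None,fx=4,fy=4,interpolation=2))
```

```text
0.03913309643826231 [0.4707 0.0025 0.061 ] [10.499   6.5026 -1.477 ] 0.01317583508093536 29.625
```

View pics/w11.png

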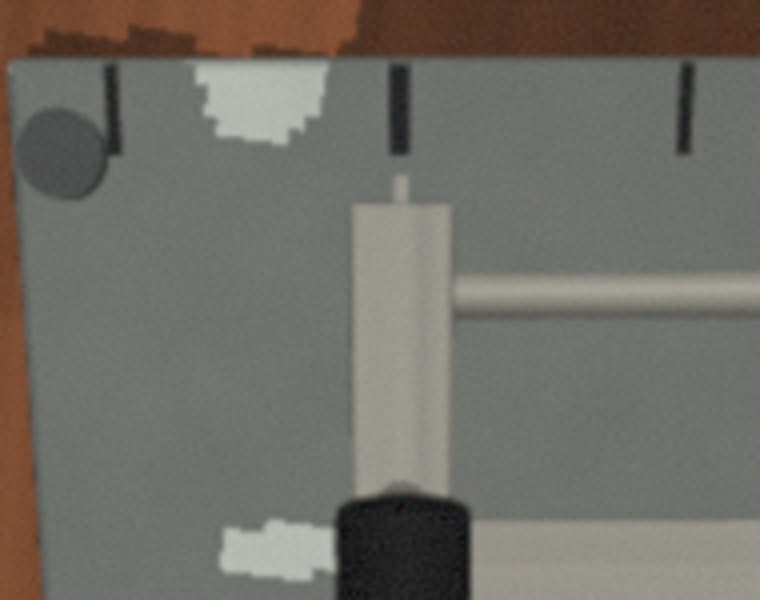

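The pointer (column 401) lines up with the half mark (column 400). I do a last check of the cone and steadiness, then hand in.

Run:
```python
from rig import arm
import cv2,numpy as np
p=np.array(arm.current_ee_pos());arm.sleep(1.0);print(np.array(arm.current_ee_pos())-p,np.abs(arm.current_dq()).max(),arm.current_force())
s=arm.snapshot("scene");cv2.imwrite("pics/s12.png",s[:,:,::-1])
s=arm.snapshot("wrist");cv2.imwrite("pics/w12.png",s[:,:,::-1]);print(arm.current_t())
```

```text
[-2.02927185e-05 -1.29451591e-05 -7.58720797e-06] 0.06022746769759997 [ 8.95894294  6.85164345 -1.36863814]
30.775
```

View pics/s12.png

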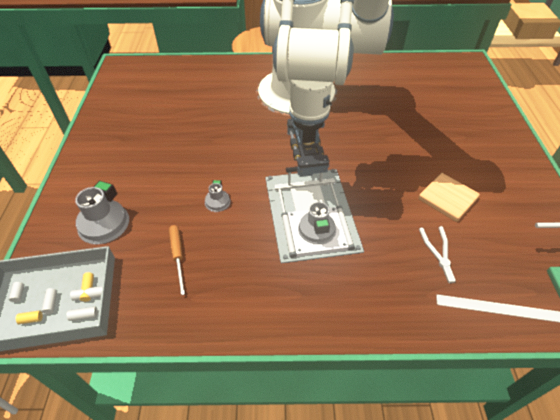

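View pics/w12.png

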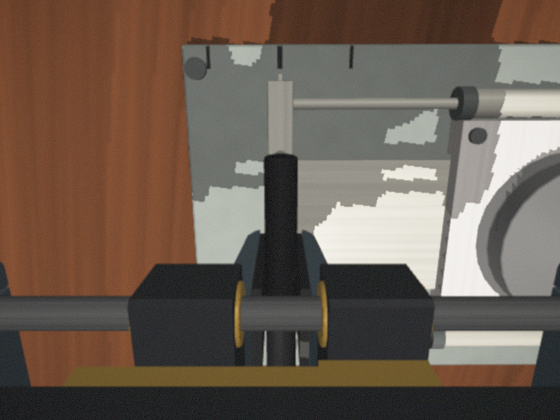

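The cone is seated at scene (319,220), the crossbar is on the half mark at wrist column 280, and the pine board, pliers and screwdriver have not moved.

```bash
python3 -c "
from rig import arm
print(arm.sign_off())"
```

```text
the job is handed in; nothing more can be done
None
```

I set the middle-sized cone over the spigot and let go of it. I then drew the gate to half open by its handle and handed in at about 31 s, still holding it.

**Last checks:**
- **Cone:** contact came at 9.5 N with the cone's mouth 21.7 mm above the bench, against 22 mm for the top plate. It still stood upright and centred in the final picture.
- **Gate:** the crossbar pointer lined up with the half mark within about 0.1 mm. The arm drifted about 0.02 mm over 1 s, with 9 to 12 N measured on the handle.
- **Pine board, pliers and screwdriver:** they lie where they were.

**What disagreed:**
- **Cone grip:** the fingers stopped at 65–69 mm on the cone instead of the stated 50 mm neck. I took this for a bad, tilted grip, set the cone back down and re-gripped it a little higher. The wrist pictures later showed it had been upright both times.
- **Gate travel:** the arm's own reading gave 39.1 mm at half open, because the handle's shut position was only known to about 1 mm. I went by the mark on the base plate.

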